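Log a cast ball: scan its tray, then show its underside to the camera

ROBOT

A 6-joint arm with a two-finger parallel gripper is mounted at the origin on the work surface. World frame = base frame: x ahead of the robot, y to its left, z up, the work surface at z = 0. Lengths are in m, angles in degrees, forces in N, time in s.
With the tool pointing down it reaches from about 0.3 to 0.75 m from the base axis. Payload 8.5 kg.
Tool frame: the origin (TCP) lies on the centre line of the jaws, within the pads' length; the fingertips stand env.tcp_to_tips ahead of it and the grasp point (between the pads) lies 8 mm behind it (env.tcp_to_tips is the distance from the TCP to the fingertips, in m); z points along the fingers, y is the direction in which the jaws open and shut (so a half turn about z gives the same grasp; the last joint's range is limited). The gripper opens to 85 mm and grips with 20 to 120 N. Pads are 22 mm wide; open, the fingers measure 114 mm over their backs; the gripper's body (76 mm by 85 mm) begins 54 mm behind the grasp point. The pads swing forward as they close: fully open they stand 13 mm farther back than shut.
Start: joints at [61.69, 21.807, 74.336, -0, 83.858, -12.336], TCP at [0.151, 0.529, 0.242] pointing down, gripper open.
Joint ranges: [-178.18, 178.18], [-50.72, 133.34], [12.68, 142.11], [-81.47, 261.47], [9.98, 163.14], [-165.26, 165.26]. Speed limits (degrees/s): [136.94, 136.94, 180, 180, 180, 180].

INTERFACE

Orientations are given as a 3x3 rotation matrix whose columns are the frame's x, y, z axes.
In Python, from rig import env gives the robot as it stands. The module is installed in compiled form; this text tells all that it offers.
- The arm moves only by the tool carry_out, never from a script. Its argument "rows" is a list of rows, each an object of numbers: "tx", "ty", "tz": the shift along the tool's x, y, z in cm; "yaw": the turn about the tool's z in rad. In form: [{"tx": .., "ty": .., "tz": .., "yaw": ..}, ...]. A call has 1 to 12 rows; each row shifts and turns the pose as measured when the row begins, along the tool's axes as they then stand; what a row does not reach is not made up. A row lasts 1/10 s, in which the tool goes at most 50 mm and 8.59 degrees, less where a joint would pass 70% of its speed; a pose out of reach is approached as far as the arm can. A call is refused whole if a number of a shift passes 5 or a number of a turn 0.15, either way. A call with a gripper value outside its range is refused whole. "jaw" is the closure, from -1 (fully open) to 1 (shut), set as the call begins (left out, the last holds). The fingers move at their own pace and stop on an object; "squeeze" is the grip in N (left out, the last holds). Time passes only in rows, so rows that do not move let the fingers close. It gives the time, the measured TCP pose, the force and the opening at its end, in the units of the state.
- env.observe(): the state, without advancing time (a new reading comes with each control period).
- env.get_image(name): name is "scene" or "top" or "wrist"; returns the picture (400x640x3 uint8, red, green, blue); there is no depth.
- env.camera_params(name): a dict with "vertical_fov" (degrees; the focal length in pixels is half the picture's height over the tangent of half this angle, whatever the lens; pixels are square), "cx", "cy" (the principal point, pixels), "view" (4x4, takes a point from world to camera coordinates). Camera axes: x right, y up, looking along -z (the intrinsics and any distortion apply to the point x, -y, -z); pixel columns grow to the right and rows downward; lengths in m; the calibration is good to about 2 mm. A picture is of the moment at which its call begins: read the wrist's pose just before it. camera_params takes no time and is no camera call; for the wrist camera it gives the pose at the moment of the call.
- env.close_job(): hands the job in, once; it reports no verdict.
The state is a dict: "time_s": time; "q": joint angles; "qvel": joint speeds; "joint_efforts": joint torques, N m; "position": TCP position; "tool_rot": TCP orientation; "ft_force": force on the tool from outside, world axes, zero at the start; "wrist_torque": the same for the moment, N m; "grip_width": finger opening in m.
Only numpy, scipy, OpenCV 4.12 (cv2) and the standard library are available. Lean on these libraries where they do the work, as an engineer would, in place of code of your own. Each camera call takes 0.05 s, during which the arm holds its last target. There are 200 camera calls.

TASK

Take the hand scanner out of its dock, aim its nose window squarely at the code label on the wooden tray from about 8 cm away and hold it steady there for two seconds, then stand the scanner back in its dock. Then lift the tray by its upright grip, with the loose cast ball riding in its pocket, and carry it to the camera that looks up from the table: finish while still holding the tray in the gripper, level and motionless, with the pocket's clear window centred over the lens and about 10 cm above it. The ball must never leave its pocket or be touched with the fingers, and the other things on the table stay where they are.

Things in the scene. Friction and masses are not known exactly. Their poses are not given: they have to be found in the camera images.
- tray: Loose light wooden tray, 200 mm (its x) by 110 mm (its y), 8 mm thick, about 0.25 kg (varies). Origin: centre of its underside; z up. Along its x: at +62 mm the round pocket with the ball, in the middle a dark wooden upright grip, at -62 mm the code label.
- tray_grip (a point): Point to grip on the tray's upright grip, 70 mm above the tray's underside. The grip is a flat upright plate in the tray's middle, 44 mm along the tray's x, 12 mm thick along the tray's y (close the fingers along the tray's y); its top is 88 mm above the tray's underside.
- pocket (a point): Centre of the pocket's floor, 4 mm above the tray's underside, at x = +62 mm of the tray. The pocket is a round recess 44 mm across and 4 mm deep with a clear window as its floor. Axes as the tray.
- label (a point): Centre of the square code label, 34 mm, paper with small black squares, flat on the tray's top (8 mm above its underside), at x = -62 mm of the tray. It can be read at any rotation.
- ball_center (a point): Centre of the loose, cream cast resin ball, 40 mm diameter, about 60 g, free to roll a few mm within the pocket; it rolls over the pocket's 4 mm rim if the tray is tipped by some 35 degrees or jerked.
- scanner: Loose stick scanner standing nose down in its dock, about 0.16 kg, 165 mm tall. Origin: centre of its nose's flat end, the scan window; z runs up the handle, so it looks along -z. Nose: round, 42 mm diameter, to 40 mm height, tapering in to 58 mm. Above it the handle, 34 mm (its x) by 24 mm (its y), up to 165 mm.
- scanner_grip (a point): Point to grip on the scanner's handle, on its axis 125 mm above the nose end (close the fingers along the scanner's y, 24 mm).
- scan_window (a point): The scan window: centre of the nose's flat end (the scanner's origin), looking along the scanner's -z.
- dock: Fixed round grey cup that holds the scanner nose down: 72 mm outside at the foot, 34 mm tall, mouth at least 51 mm inside, on a 92 mm disc. Origin: centre of its underside.
- dock_floor (a point): Centre of the dock's inner floor, 6 mm above the table; the scanner's nose end stands here.
- camera: Fixed camera that looks straight up: black box 80 x 80 mm, 40 mm tall, with a 50 mm round aluminium lens barrel on top. Origin: centre of its underside.
- lens (a point): Centre of the camera's front glass, on top of the barrel, 65 mm above the table.
- mould_a: Bystander: plaster mould half, 110 x 140 x 50 mm, at the far left. Origin: centre of its underside.
- mould_b: Bystander: the same mould half at the far right.
- brush: Bystander: brush lying on the table near the robot, left.
- spatula: Bystander: spatula lying on the table near the robot, right.
- figurine: Bystander: wax figurine, 52 mm foot, 92 mm tall, at the left. Origin: centre of its underside.
- mug: Bystander: white mug, 76 mm across, 85 mm tall, at the right. Origin: centre of its underside.
- plug_a: Bystander: small white silicone cone plug, 40 mm foot, 30 mm tall, between tray and left place.
- plug_b: Bystander: the same plug, between tray and right place.
Not all that is in view belongs to the job. Leave any red look-alike of the scanner alone.

How it is judged:
By the outcome, as a careful person would: the job done as asked, in the order asked, and still so for the second after the job is handed in, while the arm keeps its last pose, push and grip.
It also fails if it takes over 67 s, if anything falls off the work surface, if the arm or the gripper's body presses on something with over 40 N, if the wrist force passes 120 N, or if a joint passes its speed limit or range.

## Working session

There is one attempt and no reset: what is moved stays moved. The work goes in short steps, Python scripts to look and compute and a tool call to move; the robot and the scene stay as the last step left them, time stands still between calls to the robot, and variables do not carry over. Pictures are saved under pics/ and viewed, about 8 in all and at most 12, crops included, and the job is handed in when it is done.

Besides the shell and the picture viewer there is one more tool, called after "Request:" by a JSON object that holds its "method" and its "body". carry_out: Moves the arm, as the interface text tells. Its arguments: {"type":"object","properties":{"rows":{"type":"array","items":{"type":"object","properties":{"tx":{"type":"number"},"ty":{"type":"number"},"tz":{"type":"number"},"yaw":{"type":"number"}}}},"jaw":{"type":"number"},"squeeze":{"type":"number"}},"required":["rows"]}

```bash
mkdir -p pics; python3 - <<'E'
from rig import env
import cv2,numpy as np
s=env.observe();print(s,env.tcp_to_tips)
for n in("scene","top","wrist"):
    p=env.camera_params(n);print(n,{k:(np.round(v,4).tolist() if k=='view' else v) for k,v in p.items()})
    cv2.imwrite(f"pics/{n}0.png",env.get_image(n)[:,:,::-1])
E
```

```text
{'time_s': 0.0, 'q': array([ 6.16914149e+01,  2.18402534e+01,  7.43855719e+01,  8.98669160e-04,
        8.38571010e+01, -1.23363160e+01]), 'qvel': array([-0.03934392, -0.01876913,  0.05541281, -0.01653107, -0.01349578,
       -0.06256901]), 'joint_efforts': array([ 4.09515314e-04, -4.48457766e+01, -2.31280804e+01, -1.22746164e-04,
        4.67535399e-03, -1.84930565e-05]), 'position': array([0.15121275, 0.5285151 , 0.24171385]), 'tool_rot': array([[-9.61394412e-01,  2.75173209e-01, -7.00086603e-04],
       [ 2.75173908e-01,  9.61393632e-01, -1.26685044e-03],
       [ 3.24455501e-04, -1.41058850e-03, -9.99998952e-01]]), 'ft_force': array([ 0.00833059, -0.08193928,  0.58789414]), 'wrist_torque': array([ 0.02226947, -0.00443945, -0.05079096]), 'grip_width': 0.08572220641766638} 0.011
scene {'vertical_fov': 46.05368835209305, 'cx': 318.7614996614785, 'cy': 197.7647854753964, 'view': [[0.0098, 0.9998, 0.0157, 0.0077], [-0.8377, -0.0004, 0.5461, 0.3877], [0.546, -0.0185, 0.8376, -1.8546], [0.0, 0.0, 0.0, 1.0]]}
top {'vertical_fov': 52.773037166498284, 'cx': 320.0375772364535, 'cy': 200.84051559436264, 'view': [[-0.0646, -0.9979, 0.0019, 0.0099], [0.9738, -0.0627, 0.2187, -0.5291], [-0.2181, 0.0159, 0.9758, -1.3891], [0.0, 0.0, 0.0, 1.0]]}
wrist {'vertical_fov': 70.93518580486919, 'cx': 322.3912855976001, 'cy': 201.59177501250204, 'view': [[0.2749, 0.9615, -0.0011, -0.5495], [-0.9216, 0.2632, -0.2851, 0.0382], [-0.2738, 0.0794, 0.9585, -0.3793], [0.0, 0.0, 0.0, 1.0]]}
```

View pics/top0.png

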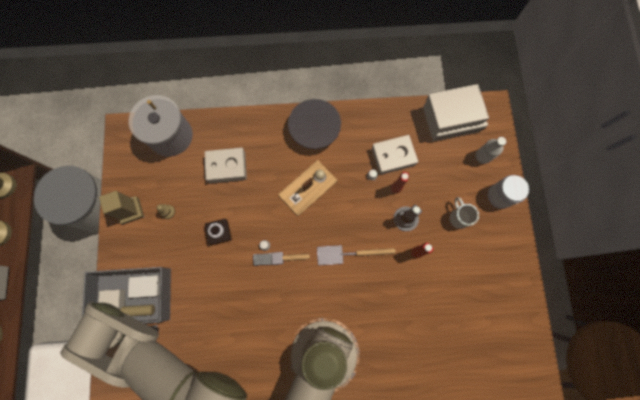

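View pics/scene0.png

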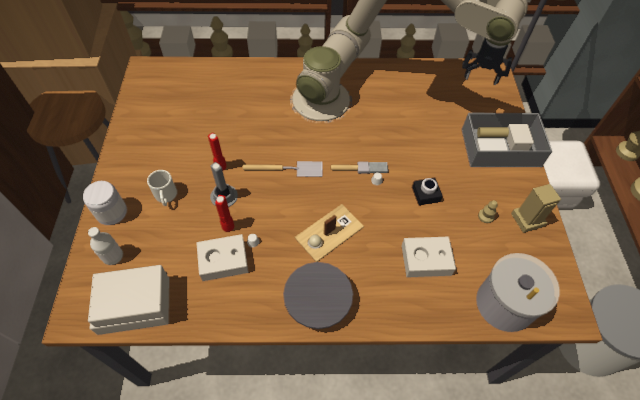

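```bash
cat > h.py <<'E'
from rig import env
import cv2,numpy as np
def proj(n,P,p=None):
    p=p or env.camera_params(n);V=np.array(p['view']);f=200/np.tan(np.radians(p['vertical_fov']/2))
    c=(V[:3,:3]@np.atleast_2d(P).T).T+V[:3,3]
    return np.c_[p['cx']+f*c[:,0]/-c[:,2],p['cy']-f*c[:,1]/-c[:,2]]
def back(n,u,v,z,p=None):
    p=p or env.camera_params(n);V=np.array(p['view']);f=200/np.tan(np.radians(p['vertical_fov']/2))
    d=V[:3,:3].T@np.array([(u-p['cx'])/f,-(v-p['cy'])/f,-1]);o=-V[:3,:3].T@V[:3,3]
    return o+d*(z-o[2])/d[2]
E
python3 - <<'E'
import cv2,numpy as np
a=cv2.imread('pics/top0.png')[155:265,190:450];b=cv2.imread('pics/scene0.png')[120:270,190:450]
a=cv2.resize(a,None,fx=2.9,fy=2.9,interpolation=2);b=cv2.resize(b[:95+0],None,fx=2.9,fy=2.9,interpolation=2)
cv2.imwrite('pics/c1.png',np.vstack([a,b]))
from h import *
print(back('top',408,225,0.0),back('top',416,210,.165),back('scene',219,165,.165),back('scene',224,193,0.01))
print('lens',back('top',216,230,.065),'scene',back('scene',429,185,.065))
E
```

```text
[ 0.42962105 -0.34334354  0.        ] [ 0.45348362 -0.33698888  0.165     ] [ 0.44865016 -0.32539056  0.165     ] [ 0.45015416 -0.33335197  0.01      ]
lens [0.445812   0.34768604 0.065     ] scene [0.45451594 0.35205091 0.065     ]
```

View pics/c1.png

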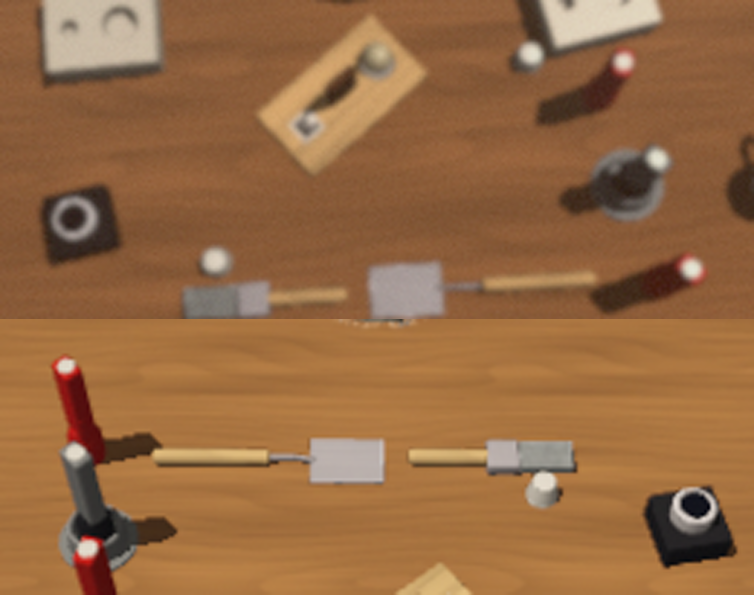

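```bash
python3 - <<'E'
from h import *
c=lambda x,y:(190+x/2.9,155+y/2.9)
T=lambda x,y,z:back('top',*c(x,y),z)[:2].round(4)
print('scan top',T(657,159,.165),'dock',T(627,185,.02),'scene top',back('scene',215.9,165.9,.165)[:2])
print('reds',T(623,62,.165),T(691,269,.165))
cs=[T(*p,.008) for p in((372,15),(427,72),(313,174),(258,116))];print('tray',cs,np.mean(cs,0))
print('label',T(306,126,.008),'ball',T(377,58,.024),'lens',T(75,219,.065),'plugb',T(530,55,.02),'pluga',T(215,262,.02),'mould', T(560,50,.05))
E
```

```text
scan top [ 0.4539 -0.3389] dock [ 0.4499 -0.3347] scene top [ 0.4521689  -0.33462369]
reds [ 0.5707 -0.3129] [ 0.327  -0.3621]
tray [array([ 0.6986, -0.0286]), array([ 0.6166, -0.0949]), array([0.4917, 0.0598]), array([0.572 , 0.1264])] [0.594725 0.015675]
label [0.5549 0.0655] ball [ 0.635 -0.031] lens [0.444  0.3482] plugb [ 0.6275 -0.2286] pluga [0.3863 0.1865] mould [ 0.623  -0.2624]
```

Request:
{"method": "carry_out", "body": {"rows": [{"tx": -2,"ty": -1.5,"tz": -0.5},{"tx": -3.4,"ty": -2.6,"tz": -0.5},{"tx": -3.4,"ty": -2.6,"tz": -0.5},{"tx": -3.4,"ty": -2.6,"tz": -0.5},{"tx": -3.4,"ty": -2.6},{"tx": -3.4,"ty": -2.6},{"tx": -3.4,"ty": -2.6},{"tx": -3.4,"ty": -2.6},{"tx": -3.4,"ty": -2.6},{"tx": -3.4,"ty": -2.6},{"tx": -3.4,"ty": -2.6},{"tx": -3.4,"ty": -2.6}], "jaw": -1}}

```text
validation failed for argument at $.ro...
```

Request:
{"method": "carry_out", "body": {"rows": [{"tx": -2,"ty": -1.5,"tz": -0.5,"yaw": 0},{"tx": -3.4,"ty": -2.6,"tz": -0.5,"yaw": 0},{"tx": -3.4,"ty": -2.6,"tz": -0.5,"yaw": 0},{"tx": -3.4,"ty": -2.6,"tz": -0.5,"yaw": 0},{"tx": -3.4,"ty": -2.6,"tz": 0,"yaw": 0},{"tx": -3.4,"ty": -2.6,"tz": 0,"yaw": 0},{"tx": -3.4,"ty": -2.6,"tz": 0,"yaw": 0},{"tx": -3.4,"ty": -2.6,"tz": 0,"yaw": 0},{"tx": -3.4,"ty": -2.6,"tz": 0,"yaw": 0},{"tx": -3.4,"ty": -2.6,"tz": 0,"yaw": 0},{"tx": -3.4,"ty": -2.6,"tz": 0,"yaw": 0},{"tx": -3.4,"ty": -2.6,"tz": 0,"yaw": 0}], "jaw": -1}}

```text
time_s: 1.35
position: [0.4548, 0.1186, 0.2608]
tool_rot: [[-0.964, 0.267, -0.003], [0.267, 0.964, -0.003], [0.002, -0.003, -1.0]]
ft_force: [0.3, 0.7, 0.7]
grip_width: 0.0857
```

Request:
{"method": "carry_out", "body": {"rows": [{"tx": -3,"ty": -2.6,"tz": 0,"yaw": 0},{"tx": -3,"ty": -2.6,"tz": 0,"yaw": 0},{"tx": -3,"ty": -2.6,"tz": 0,"yaw": 0},{"tx": 0,"ty": 0,"tz": 0,"yaw": 0}]}}

```text
time_s: 1.75
position: [0.5247, 0.0105, 0.2594]
tool_rot: [[-0.962, 0.272, -0.005], [0.272, 0.962, -0.003], [0.004, -0.004, -1.0]]
ft_force: [-0.3, -0.4, -0.9]
grip_width: 0.0854
```

```bash
python3 - <<'E'
from h import *
import json
p=env.camera_params('wrist');im=env.get_image('wrist')[:,:,::-1]
p['view']=np.array(p['view']).tolist();json.dump(p,open('pics/w1.json','w'))
cv2.imwrite('pics/w1.png',im);print(env.observe()['position'])
t=np.radians(-50.3);e=np.array([np.cos(t),np.sin(t),0]);c=np.array([.5947,.0157,.008])
print(proj('wrist',[c,c-.062*e,c+.062*e+[0,0,.016],c+[0,0,.08]],p))
E
```

```text
[0.52361599 0.01220147 0.25945023]
[[339.65107095 217.7670803 ]
 [365.45339755 183.31978997]
 [315.33003145 254.78218095]
 [343.39551235 240.72574683]]
```

View pics/w1.png

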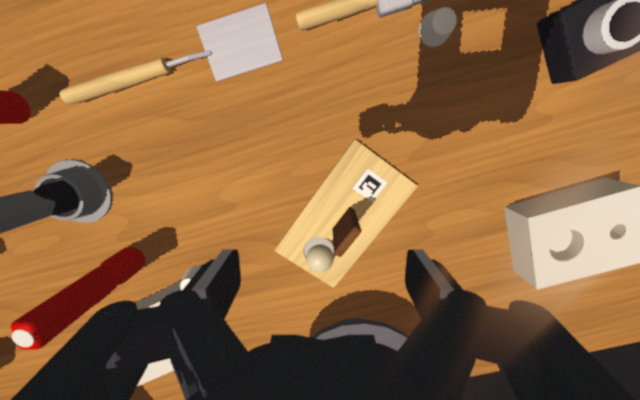

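```bash
python3 - <<'E'
from h import *
import json
p=json.load(open('pics/w1.json'))
cs=[back('wrist',*q,.008,p)[:2] for q in((360,140),(417,184),(333,287),(276,250))];print(np.round(cs,4),np.mean(cs,0))
L=back('wrist',370,184,.008,p);B=back('wrist',320,257,.024,p);print(L,B,np.degrees(np.arctan2(*(B-L)[1::-1])))
print('dock',back('wrist',74,191,.02,p),'camtop',back('wrist',618,27,.065,p),'reds',back('wrist',25,335,.165,p),'plug',back('wrist',192,280,.03,p))
E
```

```text
[[ 0.4954  0.07  ]
 [ 0.5755  0.1325]
 [ 0.7029 -0.0236]
 [ 0.6185 -0.0894]] [0.59809095 0.02237232]
[0.55776352 0.06929341 0.008     ] [ 0.63953683 -0.02647243  0.024     ] -49.50638199780682
dock [ 0.45444782 -0.32420463  0.02      ] camtop [0.45112711 0.34430172 0.065     ] reds [ 0.57266892 -0.30728016  0.165     ] plug [ 0.62182874 -0.2164849   0.03      ]
```

Request:
{"method": "carry_out", "body": {"rows": [{"tx": -0.2,"ty": -2.5,"tz": -0.3,"yaw": 0},{"tx": -0.2,"ty": -4.3,"tz": -0.3,"yaw": 0},{"tx": -0.2,"ty": -4.3,"tz": -0.3,"yaw": 0},{"tx": -0.2,"ty": -4.3,"tz": 0,"yaw": 0},{"tx": -0.2,"ty": -4.3,"tz": 0,"yaw": 0},{"tx": -0.2,"ty": -4.3,"tz": 0,"yaw": 0},{"tx": -0.2,"ty": -4.3,"tz": 0,"yaw": 0},{"tx": -0.2,"ty": -3.5,"tz": 0,"yaw": 0},{"tx": 0,"ty": -1.5,"tz": 0,"yaw": 0},{"tx": 0,"ty": 0,"tz": 0,"yaw": 0}]}}

```text
time_s: 2.8
position: [0.4457, -0.3141, 0.2688]
tool_rot: [[-0.966, 0.259, -0.008], [0.259, 0.966, 0.002], [0.008, 0.0, -1.0]]
ft_force: [-0.4, 0.8, 0.5]
grip_width: 0.0852
```

```bash
python3 - <<'E'
from h import *
import json
p=env.camera_params('wrist');im=env.get_image('wrist')[:,:,::-1]
p['view']=np.array(p['view']).tolist();json.dump(p,open('pics/w2.json','w'))
cv2.imwrite('pics/w2.png',im);print(env.observe()['position'])
E
```

```text
[ 0.44599038 -0.31317624  0.26883132]
```

View pics/w2.png

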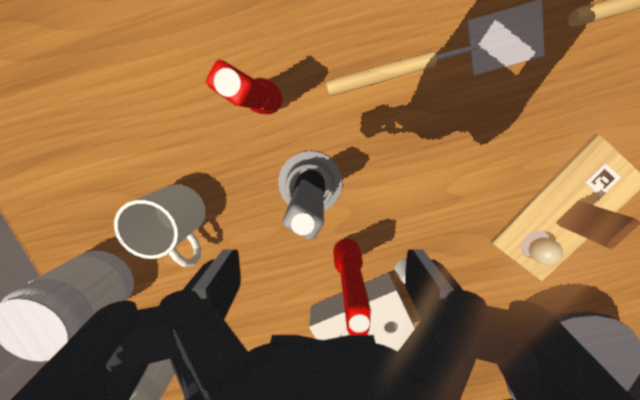

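```bash
python3 - <<'E'
from h import *
im=cv2.imread('pics/w2.png')[145:250,265:355]
cv2.imwrite('pics/c2.png',cv2.resize(im,None,fx=5.7,fy=5.7,interpolation=2))
E
```

```text
(no output)
```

View pics/c2.png

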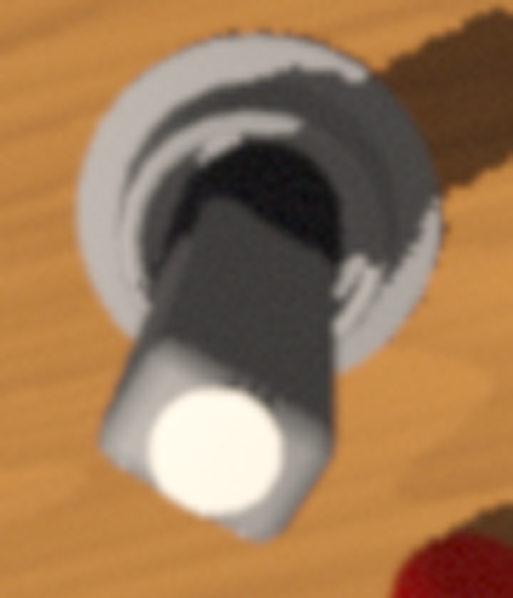

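```bash
python3 - <<'E'
from h import *
import json
p=json.load(open('pics/w2.json'))
b=lambda x,y,z:back('wrist',265+x/5.7,145+y/5.7,z,p)[:2]
c=np.array([b(*q,.171) for q in((165,340),(332,430),(265,542),(103,445))])
d=lambda v:(np.linalg.norm(v),np.degrees(np.arctan2(v[1],v[0])))
print(c,c.mean(0),d(c[1]-c[0]),d(c[2]-c[3]),d(c[3]-c[0]),d(c[2]-c[1]))
print('button',b(216,452,.171),'disc',b(258,205,.003))
print(b(262,220,.03))
E
```

```text
[[ 0.43814842 -0.33740666]
 [ 0.45852781 -0.31685977]
 [ 0.47374864 -0.33174796]
 [ 0.45179891 -0.35139216]] [ 0.45555594 -0.33435164] (np.float64(0.02893949384650652), np.float64(45.234501471979144)) (np.float64(0.029456491054875973), np.float64(41.82736446605858)) (np.float64(0.01954302826508779), np.float64(-45.69450844849499)) (np.float64(0.021291594642609223), np.float64(-44.367042046537065))
button [ 0.45738174 -0.33498042] disc [ 0.45420822 -0.33460804]
[ 0.45274507 -0.33205225]
```

Request:
{"method": "carry_out", "body": {"rows": [{"tx": -0.7,"ty": -0.8,"tz": 0,"yaw": 0},{"tx": -0.7,"ty": -0.9,"tz": 0,"yaw": 0},{"tx": 0,"ty": 0,"tz": 0,"yaw": -0.13},{"tx": 0,"ty": 0,"tz": 0,"yaw": -0.13},{"tx": 0,"ty": 0,"tz": 0,"yaw": -0.13},{"tx": 0,"ty": 0,"tz": 0,"yaw": -0.13},{"tx": 0,"ty": 0,"tz": 0,"yaw": -0.13},{"tx": 0,"ty": 0,"tz": 0,"yaw": -0.13},{"tx": 0,"ty": 0,"tz": 0,"yaw": -0.13},{"tx": 0,"ty": 0,"tz": 0,"yaw": -0.13},{"tx": 0,"ty": 0,"tz": 0,"yaw": 0}]}}

```text
time_s: 3.95
position: [0.5212, -0.2562, 0.2633]
tool_rot: [[-0.776, -0.629, -0.043], [-0.627, 0.777, -0.048], [0.064, -0.01, -0.998]]
ft_force: [-0.0, -0.4, 0.5]
grip_width: 0.0855
```

```bash
python3 - <<'E'
from h import *
s=env.observe();print(s['q'].round(1),s['qvel'].round(2),s['position'],s['tool_rot'].round(3))
E
```

```text
[ -36.3   24.7   66.3   -3.7   89.4 -165.2] [-2.33  0.3  -1.14 -0.83  0.02 -0.01] [ 0.52116592 -0.25623277  0.26330951] [[-0.776 -0.629 -0.043]
 [-0.627  0.777 -0.048]
 [ 0.064 -0.01  -0.998]]
```

Request:
{"method": "carry_out", "body": {"rows": [{"tx": 0,"ty": 0,"tz": 0,"yaw": 0.15},{"tx": 0,"ty": 0,"tz": 0,"yaw": 0.15},{"tx": 0,"ty": 0,"tz": 0,"yaw": 0.15},{"tx": 0,"ty": 0,"tz": 0,"yaw": 0.15},{"tx": 0,"ty": 0,"tz": 0,"yaw": 0.15},{"tx": 0,"ty": 0,"tz": 0,"yaw": 0.15},{"tx": 0,"ty": 0,"tz": 0,"yaw": 0.15},{"tx": 0,"ty": 0,"tz": 0,"yaw": 0.15},{"tx": 0,"ty": 0,"tz": 0,"yaw": 0.15},{"tx": 0,"ty": 0,"tz": 0,"yaw": 0.15},{"tx": 0,"ty": 0,"tz": 0,"yaw": 0.15},{"tx": 0,"ty": 0,"tz": 0,"yaw": 0.15}]}}

```text
time_s: 5.15
position: [0.526, -0.2558, 0.2638]
tool_rot: [[-0.431, 0.901, -0.041], [0.902, 0.429, -0.048], [-0.026, -0.058, -0.998]]
ft_force: [0.2, -0.1, -0.2]
grip_width: 0.0855
```

Request:
{"method": "carry_out", "body": {"rows": [{"tx": 0,"ty": 0,"tz": 0,"yaw": 0.15},{"tx": 0,"ty": 0,"tz": 0,"yaw": 0.15},{"tx": 0,"ty": 0,"tz": 0,"yaw": 0.15},{"tx": 0,"ty": 0,"tz": 0,"yaw": 0.15},{"tx": 0,"ty": 0,"tz": 0,"yaw": 0.15},{"tx": 0,"ty": 0,"tz": 0,"yaw": 0.15},{"tx": 0,"ty": 0,"tz": 0,"yaw": 0.15},{"tx": 0,"ty": 0,"tz": 0,"yaw": 0.15}]}}

```text
time_s: 5.95
position: [0.5282, -0.2571, 0.2643]
tool_rot: [[0.684, 0.729, -0.039], [0.727, -0.685, -0.048], [-0.062, 0.004, -0.998]]
ft_force: [0.4, -1.0, -1.1]
grip_width: 0.0857
```

```bash
python3 - <<'E'
from h import *
s=env.observe();print(s['time_s'],s['q'].round(1),s['qvel'].round(2),s['position'],s['tool_rot'].round(3))
E
```

```text
5.95 [-36.   25.3  65.1  -3.5  89.8   7.3] [-0.    0.32 -0.51  0.19  0.23 85.25] [ 0.52824749 -0.25710047  0.26432522] [[ 0.684  0.729 -0.039]
 [ 0.727 -0.685 -0.048]
 [-0.062  0.004 -0.998]]
```

Request:
{"method": "carry_out", "body": {"rows": [{"tx": 0,"ty": 0,"tz": 0,"yaw": 0.15},{"tx": 0,"ty": 0,"tz": 0,"yaw": 0.15},{"tx": 0,"ty": 0,"tz": 0,"yaw": 0.15},{"tx": 0,"ty": 0,"tz": 0,"yaw": 0.15},{"tx": 0,"ty": 0,"tz": 0,"yaw": 0.15},{"tx": 0,"ty": 0,"tz": 0,"yaw": 0.15},{"tx": 0,"ty": 0,"tz": 0,"yaw": 0.15},{"tx": 0,"ty": 0,"tz": 0,"yaw": 0.15},{"tx": 0,"ty": 0,"tz": 0,"yaw": 0.15},{"tx": 0,"ty": 0,"tz": 0,"yaw": 0.15},{"tx": 0,"ty": 0,"tz": 0,"yaw": 0.15},{"tx": 0,"ty": 0,"tz": 0,"yaw": 0.15}]}}

```text
time_s: 7.15
position: [0.5316, -0.2591, 0.2651]
tool_rot: [[0.554, -0.832, -0.037], [-0.832, -0.552, -0.047], [0.019, 0.057, -0.998]]
ft_force: [-0.9, -0.1, 0.4]
grip_width: 0.0857
```

Request:
{"method": "carry_out", "body": {"rows": [{"tx": 0,"ty": 0,"tz": 0,"yaw": 0.15},{"tx": 0,"ty": 0,"tz": 0,"yaw": 0.15},{"tx": 0,"ty": 0,"tz": 0,"yaw": 0.15},{"tx": 0,"ty": 0,"tz": 0,"yaw": 0.15},{"tx": 0,"ty": 0,"tz": 0,"yaw": 0.15},{"tx": 0,"ty": 0,"tz": 0,"yaw": 0.15},{"tx": 0,"ty": 0,"tz": 0,"yaw": 0.15}]}}

```text
time_s: 7.85
position: [0.5201, -0.2778, 0.2668]
tool_rot: [[-0.404, -0.914, -0.025], [-0.914, 0.404, -0.034], [0.041, 0.01, -0.999]]
ft_force: [0.0, 0.3, -0.0]
grip_width: 0.0855
```

```bash
python3 - <<'E'
from h import *
s=env.observe();print(s['time_s'],s['q'].round(1),s['qvel'].round(2),s['position'],s['tool_rot'].round(3))
E
```

```text
7.85 [-38.6  25.2  64.8  -2.4  89.9 165.3] [-30.26  -6.45   7.39   8.85  -2.82   0.99] [ 0.52008551 -0.27780607  0.26678813] [[-0.404 -0.914 -0.025]
 [-0.914  0.404 -0.034]
 [ 0.041  0.01  -0.999]]
```

Request:
{"method": "carry_out", "body": {"rows": [{"tx": 0,"ty": 0,"tz": 0,"yaw": 0.15},{"tx": 0,"ty": 0,"tz": 0,"yaw": 0.12},{"tx": 0,"ty": 0,"tz": 0,"yaw": 0}]}}

```text
time_s: 8.15
position: [0.4659, -0.3337, 0.2671]
tool_rot: [[-0.545, -0.839, 0.015], [-0.839, 0.545, 0.003], [-0.01, -0.011, -1.0]]
ft_force: [0.5, 0.6, -0.7]
grip_width: 0.0858
```

Request:
{"method": "carry_out", "body": {"rows": [{"tx": 0,"ty": 0,"tz": 0,"yaw": -0.15},{"tx": 0,"ty": 0,"tz": 0,"yaw": -0.15},{"tx": 0,"ty": 0,"tz": 0,"yaw": -0.15},{"tx": 0,"ty": 0,"tz": 0,"yaw": -0.15},{"tx": 0,"ty": 0,"tz": 0,"yaw": -0.15},{"tx": 0,"ty": 0,"tz": 0,"yaw": -0.15},{"tx": 0,"ty": 0,"tz": 0,"yaw": -0.15},{"tx": 0,"ty": 0,"tz": 0,"yaw": -0.15},{"tx": 0,"ty": 0,"tz": 0,"yaw": -0.15},{"tx": 0,"ty": 0,"tz": 0,"yaw": -0.15},{"tx": 0,"ty": 0,"tz": 0,"yaw": -0.15},{"tx": 0,"ty": 0,"tz": 0,"yaw": -0.15}]}}

```text
time_s: 9.35
position: [0.4717, -0.3326, 0.2683]
tool_rot: [[0.943, -0.333, 0.017], [-0.333, -0.943, 0.002], [0.016, -0.008, -1.0]]
ft_force: [0.5, 0.5, -0.4]
grip_width: 0.0852
```

Request:
{"method": "carry_out", "body": {"rows": [{"tx": 0,"ty": 0,"tz": 0,"yaw": -0.15},{"tx": 0,"ty": 0,"tz": 0,"yaw": -0.15},{"tx": 0,"ty": 0,"tz": 0,"yaw": -0.15},{"tx": 0,"ty": 0,"tz": 0,"yaw": -0.15},{"tx": 0,"ty": 0,"tz": 0,"yaw": -0.15},{"tx": 0,"ty": 0,"tz": 0,"yaw": -0.15},{"tx": 0,"ty": 0,"tz": 0,"yaw": -0.15},{"tx": 0,"ty": 0,"tz": 0,"yaw": 0},{"tx": 0,"ty": 0,"tz": 0,"yaw": 0}]}}

```text
time_s: 10.25
position: [0.477, -0.3303, 0.269]
tool_rot: [[0.758, 0.652, 0.019], [0.652, -0.759, 0.002], [0.016, 0.011, -1.0]]
ft_force: [-0.3, 0.5, -0.2]
grip_width: 0.0857
```

```bash
cat >> h.py <<'E'
def to(x,y,z,ang=None):
    s=env.observe();R=s['tool_rot'];d=np.array([x,y,z])-s['position']
    a=np.degrees(np.arctan2(R[1,1],R[0,1]))
    print('t',round(s['time_s'],2),'pos',s['position'].round(4),'z',R[:,2].round(4),'yang',a.round(1),'q',s['q'].round(0),'F',s['ft_force'].round(1),'w',round(s['grip_width'],4))
    print('tool delta cm',(R.T@d*100).round(2),'yaw',None if ang is None else -np.radians((ang-a+180)%360-180).round(3))
E
python3 -c "
from h import *
to(.4548,-.3345,.123,-45.5)"
```

```text
t 10.25 pos [ 0.477  -0.3303  0.269 ] z [ 0.0188  0.0021 -0.9998] yang -49.3 q [-47.  24.  67.   1.  89.   3.] F [-0.3  0.5 -0.2] w 0.0857
tool delta cm [-2.19 -1.28 14.56] yaw -0.067
```

Request:
{"method": "carry_out", "body": {"rows": [{"tx": -1.1,"ty": -0.6,"tz": 0,"yaw": -0.067},{"tx": -1.1,"ty": -0.7,"tz": 0,"yaw": 0},{"tx": 0,"ty": 0,"tz": 0,"yaw": 0}]}}

```text
time_s: 10.55
position: [0.4518, -0.3354, 0.2684]
tool_rot: [[0.718, 0.696, 0.019], [0.696, -0.718, 0.002], [0.015, 0.012, -1.0]]
ft_force: [-0.4, 0.4, 0.5]
grip_width: 0.0855
```

```bash
python3 - <<'E'
from h import *
to(.4548,-.3345,.123,-45.5)
p=env.camera_params('wrist');im=env.get_image('wrist')
u,v=proj('wrist',[.4548,-.3345,.171],p)[0];print(u,v)
m=(im.min(2)>195).astype(np.uint8)
n,l,st,c=cv2.connectedComponentsWithStats(m)
for i in range(1,n):
    if st[i,4]>60: print(st[i],c[i].round(1),back('wrist',*c[i],.171,p).round(4))
cv2.imwrite('pics/w3.png',im[:,:,::-1])
E
```

```text
t 10.55 pos [ 0.4518 -0.3354  0.2684] z [ 0.0189  0.0021 -0.9998] yang -45.9 q [-49.  22.  70.   1.  88.  -3.] F [-0.4  0.4  0.5] w 0.0855
tool delta cm [ 0.06 -0.02 14.55] yaw -0.007
321.7628539943422 205.4283269622237
[348   0  23  15 287] [359.2   6.1] [ 0.5801 -0.2505  0.171 ]
[ 382    0  160   89 7045] [459.2  31.3] [ 0.6202 -0.3145  0.171 ]
[395  64  25  27 541] [407.2  76.9] [ 0.5732 -0.3103  0.171 ]
[596  76  44  45 170] [617.6  97.5] [ 0.6783 -0.4398  0.171 ]
[110  84  18  17  70] [118.5  92.8] [ 0.4116 -0.1603  0.171 ]
[111  95  16  16  73] [117.5 102.3] [ 0.4052 -0.1636  0.171 ]
[313 194  23  23 423] [323.9 204.9] [ 0.4564 -0.3355  0.171 ]
[399 283  21  36 108] [404.8 303.3] [ 0.4398 -0.4593  0.171 ]
[243 302  20  16 261] [252.3 309.4] [ 0.3345 -0.3587  0.171 ]
[565 323  42  39 876] [589.3 338.1] [ 0.5411 -0.6239  0.171 ]
```

Request:
{"method": "carry_out", "body": {"rows": [{"tx": 0.1,"ty": 0.1,"tz": 2.5,"yaw": 0},{"tx": 0,"ty": 0,"tz": 3.5,"yaw": 0},{"tx": 0,"ty": 0,"tz": 3.5,"yaw": 0},{"tx": 0,"ty": 0,"tz": 2.5,"yaw": 0},{"tx": 0,"ty": 0,"tz": 1.5,"yaw": 0},{"tx": 0,"ty": 0,"tz": 0.6,"yaw": 0},{"tx": 0,"ty": 0,"tz": 0,"yaw": 0}]}}

```text
time_s: 11.3
position: [0.4595, -0.336, 0.1244]
tool_rot: [[0.728, 0.686, 0.024], [0.686, -0.728, -0.002], [0.016, 0.018, -1.0]]
ft_force: [-0.7, 0.2, -0.2]
grip_width: 0.0851
```

```bash
python3 -c "
from h import *
to(.4562,-.335,.123,-45.5)"
```

```text
t 11.3 pos [ 0.4595 -0.336   0.1244] z [ 0.0242 -0.0017 -0.9997] yang -46.7 q [-49.  30.  82.   1.  67.  -2.] F [-0.7  0.2 -0.2] w 0.0851
tool delta cm [-0.18 -0.3   0.13] yaw -0.021
```

Request:
{"method": "carry_out", "body": {"rows": [{"tx": -0.2,"ty": -0.3,"tz": 0.1,"yaw": -0.02},{"tx": 0,"ty": 0,"tz": 0,"yaw": 0}]}}

```text
time_s: 11.5
position: [0.4565, -0.3356, 0.1247]
tool_rot: [[0.713, 0.701, 0.026], [0.701, -0.713, -0.004], [0.016, 0.021, -1.0]]
ft_force: [-0.2, -0.0, 0.0]
grip_width: 0.0855
```

Request:
{"method": "carry_out", "body": {"rows": [{"tx": 0,"ty": 0,"tz": 0,"yaw": 0},{"tx": 0,"ty": 0,"tz": 0,"yaw": 0},{"tx": 0,"ty": 0,"tz": 0,"yaw": 0},{"tx": 0,"ty": 0,"tz": 0,"yaw": 0},{"tx": 0,"ty": 0,"tz": 0,"yaw": 0},{"tx": 0,"ty": 0,"tz": 0,"yaw": 0},{"tx": 0,"ty": 0,"tz": 0,"yaw": 0},{"tx": 0,"ty": 0,"tz": 0,"yaw": 0}], "jaw": 1, "squeeze": 50}}

```text
time_s: 12.3
position: [0.4569, -0.336, 0.1271]
tool_rot: [[0.714, 0.7, 0.029], [0.7, -0.714, -0.006], [0.016, 0.025, -1.0]]
ft_force: [-0.6, 0.4, 1.6]
grip_width: 0.0235
```

```bash
python3 -c "
from h import *
to(.4562,-.335,.123,-45.5)"
```

```text
t 12.3 pos [ 0.4569 -0.336   0.1271] z [ 0.0287 -0.0064 -0.9996] yang -45.6 q [-49.  29.  83.   1.  67.  -4.] F [-0.6  0.4  1.6] w 0.0235
tool delta cm [ 0.01 -0.14  0.41] yaw -0.001
```

Request:
{"method": "carry_out", "body": {"rows": [{"tx": 0.03,"ty": 0.05,"tz": -2,"yaw": 0},{"tx": 0.05,"ty": 0.08,"tz": -3,"yaw": 0},{"tx": 0.05,"ty": 0.08,"tz": -3,"yaw": 0},{"tx": 0.05,"ty": 0.08,"tz": -2,"yaw": 0}]}}

```text
time_s: 12.7
position: [0.4562, -0.3352, 0.226]
tool_rot: [[0.714, 0.7, 0.022], [0.7, -0.714, 0.001], [0.016, 0.015, -1.0]]
ft_force: [0.4, -0.4, -1.7]
grip_width: 0.0235
```

```bash
python3 - <<'E'
from h import *
to(.557,.068,.235)
im=env.get_image('wrist');cv2.imwrite('pics/w4.png',im[:,:,::-1])
E
```

```text
t 12.7 pos [ 0.4562 -0.3352  0.226 ] z [ 0.0218  0.001  -0.9998] yang -45.6 q [-49.  24.  74.   1.  81.  -3.] F [ 0.4 -0.4 -1.7] w 0.0235
tool delta cm [ 35.44 -21.72  -0.64] yaw None
```

View pics/w4.png

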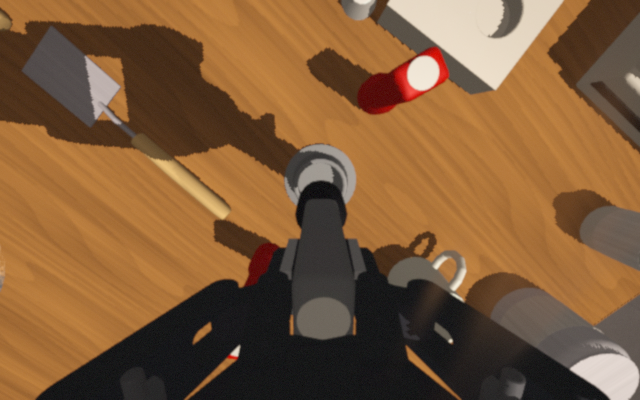

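Request:
{"method": "carry_out", "body": {"rows": [{"tx": 1.8,"ty": -1.1,"tz": -0.2,"yaw": 0},{"tx": 3.3,"ty": -2.0,"tz": -0.2,"yaw": 0},{"tx": 3.3,"ty": -2.0,"tz": -0.2,"yaw": 0},{"tx": 3.3,"ty": -2.0,"tz": 0,"yaw": 0},{"tx": 3.3,"ty": -2.0,"tz": 0,"yaw": 0},{"tx": 3.3,"ty": -2.0,"tz": 0,"yaw": 0},{"tx": 3.3,"ty": -2.0,"tz": 0,"yaw": 0},{"tx": 3.3,"ty": -2.0,"tz": 0,"yaw": 0},{"tx": 3.3,"ty": -2.0,"tz": 0,"yaw": 0},{"tx": 2.8,"ty": -1.8,"tz": 0,"yaw": 0},{"tx": 1.8,"ty": -1.2,"tz": 0,"yaw": 0},{"tx": 0.6,"ty": -0.4,"tz": 0,"yaw": 0}]}}

```text
time_s: 13.95
position: [0.5531, 0.0576, 0.2252]
tool_rot: [[0.717, 0.697, 0.015], [0.697, -0.717, -0.001], [0.01, 0.011, -1.0]]
ft_force: [-0.1, -0.0, -1.8]
grip_width: 0.0234
```

```bash
python3 - <<'E'
from h import *
import json
to(.557,.068,.215)
p=env.camera_params('wrist');im=env.get_image('wrist');cv2.imwrite('pics/w5.png',im[:,:,::-1])
p['view']=np.array(p['view']).tolist();json.dump(p,open('pics/w5.json','w'))
E
```

```text
t 13.95 pos [0.5531 0.0576 0.2252] z [ 1.520e-02 -7.000e-04 -9.999e-01] yang -45.8 q [-6. 23. 76.  0. 81. 40.] F [-0.1 -0.  -1.8] w 0.0234
tool delta cm [ 0.99 -0.49  1.03] yaw None
```

View pics/w5.png

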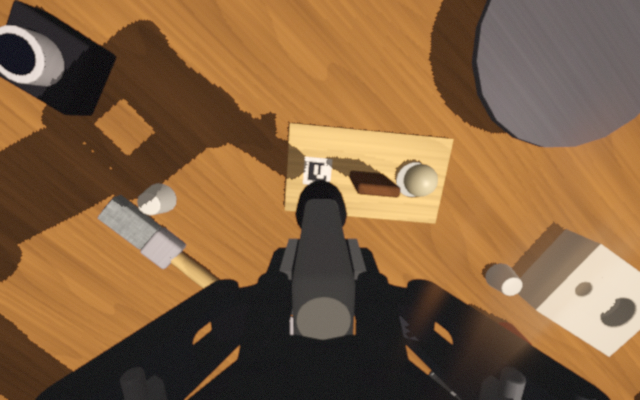

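```bash
python3 - <<'E'
from h import *
import json
p=json.load(open('pics/w5.json'))
cs=np.array([back('wrist',*q,.008,p)[:2] for q in((289,123),(453,138),(437,223),(285,208))]);print(np.round(cs,4),cs.mean(0))
d=(cs[1]+cs[2]-cs[0]-cs[3]);print(np.degrees(np.arctan2(d[1],d[0])),np.linalg.norm(d)/2)
e=d/np.linalg.norm(d);print('label',cs.mean(0)-.062*e,'ball',back('wrist',421,181,.028,p),'lens',back('wrist',14,53,.065,p), 'label top corners',back('wrist',306,157,.008,p),back('wrist',330,157,.008,p))
a=np.linspace(0,2*np.pi,72)
for c in([.5531,.0576],[.555,.0575]):
    for z in(.104,.144):
        q=proj('wrist',np.c_[c[0]+.021*np.cos(a),c[1]+.021*np.sin(a),0*a+z],p);print(z,q.min(0),q.max(0))
E
```

```text
[[ 0.5773  0.1325]
 [ 0.7041 -0.0231]
 [ 0.6198 -0.0952]
 [ 0.4948  0.0643]] [0.59898187 0.01962634]
-51.378394114317906 0.2016559588825787
label [0.56028307 0.06806602] ball [ 0.63974045 -0.02780439  0.028     ] lens [0.44955658 0.35453453 0.065     ] label top corners [0.56198368 0.09004552 0.008     ] [0.58271318 0.0686828  0.008     ]
0.104 [297.66540853 178.56373333] [342.33883951 221.55664774]
0.144 [293.97961207 188.6259087 ] [346.27325793 238.26148055]
0.104 [299.12304975 177.17637204] [343.8507095  220.28346664]
0.144 [295.68104112 187.0110817 ] [348.04900915 236.8010768 ]
```

Request:
{"method": "carry_out", "body": {"rows": [{"tx": 0.6,"ty": -0.2,"tz": 0.6,"yaw": 0},{"tx": 0.6,"ty": -0.2,"tz": 0.7,"yaw": 0},{"tx": 0,"ty": 0,"tz": 0.4,"yaw": 0},{"tx": 0,"ty": 0,"tz": 0,"yaw": 0}]}}

```text
time_s: 14.4
position: [0.5592, 0.067, 0.2051]
tool_rot: [[0.719, 0.695, 0.012], [0.695, -0.719, -0.001], [0.008, 0.01, -1.0]]
ft_force: [0.1, -0.2, -2.0]
grip_width: 0.0237
```

```bash
python3 -c "
from h import *
to(.559,.0685,.209)"
```

```text
t 14.4 pos [0.5592 0.067  0.2051] z [ 0.0125 -0.0012 -0.9999] yang -46.0 q [-5. 24. 76. -0. 78. 41.] F [ 0.1 -0.2 -2. ] w 0.0237
tool delta cm [ 0.1  -0.12 -0.39] yaw None
```

Request:
{"method": "carry_out", "body": {"rows": [{"tx": 0.1,"ty": -0.1,"tz": -0.35,"yaw": 0},{"tx": 0,"ty": 0,"tz": 0,"yaw": 0}]}}

```text
time_s: 14.6
position: [0.5592, 0.0675, 0.2088]
tool_rot: [[0.72, 0.694, 0.012], [0.694, -0.72, -0.001], [0.008, 0.009, -1.0]]
ft_force: [-0.3, 0.0, -1.5]
grip_width: 0.0232
```

```bash
python3 -c "
from h import *
to(.559,.0685,.209)
for i in range(50): env.get_image('top')
to(.4565,-.3352,.228)"
```

```text
t 14.6 pos [0.5592 0.0675 0.2088] z [ 0.0123 -0.0014 -0.9999] yang -46.0 q [-5. 24. 76. -0. 79. 41.] F [-0.3  0.  -1.5] w 0.0232
tool delta cm [ 0.06 -0.09 -0.02] yaw None
t 17.1 pos [0.559  0.0678 0.2082] z [ 0.0112 -0.0012 -0.9999] yang -46.0 q [-5. 24. 76. -0. 79. 41.] F [ 0.2 -0.5 -1.8] w 0.0234
tool delta cm [-35.35  21.89  -2.05] yaw None
```

Request:
{"method": "carry_out", "body": {"rows": [{"tx": -1.5,"ty": 0.9,"tz": -1.2,"yaw": 0},{"tx": -3.3,"ty": 2.0,"tz": -0.8,"yaw": 0},{"tx": -3.3,"ty": 2.0,"tz": -0.3,"yaw": 0},{"tx": -3.3,"ty": 2.1,"tz": 0,"yaw": 0},{"tx": -3.3,"ty": 2.1,"tz": 0,"yaw": 0},{"tx": -3.3,"ty": 2.1,"tz": 0,"yaw": 0},{"tx": -3.3,"ty": 2.1,"tz": 0,"yaw": 0},{"tx": -3.3,"ty": 2.1,"tz": 0,"yaw": 0},{"tx": -3.3,"ty": 2.1,"tz": 0,"yaw": 0},{"tx": -2.8,"ty": 1.7,"tz": 0,"yaw": 0},{"tx": -1.8,"ty": 1.2,"tz": 0,"yaw": 0},{"tx": -0.5,"ty": 0.3,"tz": 0,"yaw": 0}]}}

```text
time_s: 18.3
position: [0.4618, -0.3245, 0.2317]
tool_rot: [[0.717, 0.697, 0.013], [0.697, -0.717, -0.003], [0.008, 0.011, -1.0]]
ft_force: [-0.4, 0.4, -2.5]
grip_width: 0.0232
```

```bash
python3 -c "
from h import *
to(.4565,-.3355,.200,-45.6)"
```

```text
t 18.3 pos [ 0.4618 -0.3245  0.2317] z [ 0.0133 -0.0025 -0.9999] yang -45.8 q [-47.  23.  74.   0.  82.  -2.] F [-0.4  0.4 -2.5] w 0.0232
tool delta cm [-1.17  0.39  3.16] yaw -0.004
```

Request:
{"method": "carry_out", "body": {"rows": [{"tx": -0.6,"ty": 0.3,"tz": 1.5,"yaw": 0},{"tx": -0.5,"ty": 0.25,"tz": 2.0,"yaw": 0},{"tx": 0,"ty": 0,"tz": 1.5,"yaw": 0},{"tx": 0,"ty": 0,"tz": 0.3,"yaw": 0}]}}

```text
time_s: 18.7
position: [0.4587, -0.3361, 0.1778]
tool_rot: [[0.717, 0.696, 0.015], [0.697, -0.717, -0.003], [0.008, 0.013, -1.0]]
ft_force: [0.5, 0.8, -1.3]
grip_width: 0.0233
```

```bash
python3 - <<'E'
from h import *
to(.458,-.336,.127,-45.6)
im=env.get_image('wrist')[100:260,220:420];cv2.imwrite('pics/c6.png',cv2.resize(im[:,:,::-1],None,fx=3.5,fy=3.5,interpolation=2))
E
```

```text
t 18.7 pos [ 0.4587 -0.3361  0.1778] z [ 0.015  -0.0035 -0.9999] yang -45.8 q [-48.  26.  78.   1.  75.  -3.] F [ 0.5  0.8 -1.3] w 0.0233
tool delta cm [-0.09 -0.13  5.08] yaw -0.004
```

View pics/c6.png

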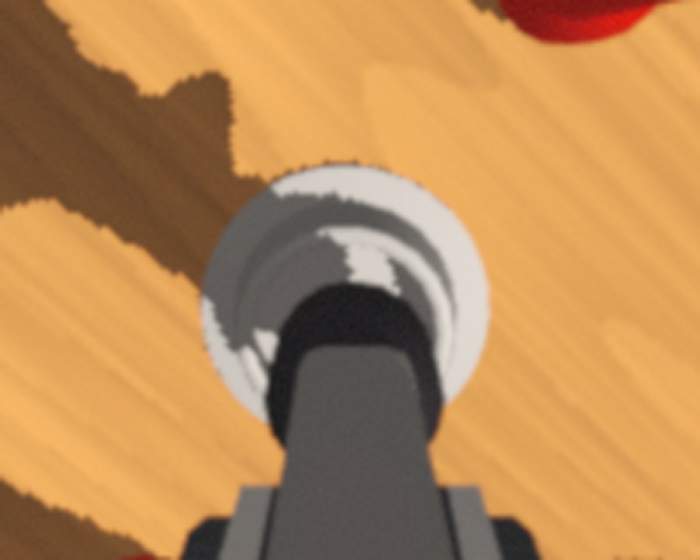

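Request:
{"method": "carry_out", "body": {"rows": [{"tx": -0.05,"ty": -0.12,"tz": 0.3,"yaw": 0},{"tx": -0.02,"ty": -0.03,"tz": 1.2,"yaw": 0},{"tx": -0.02,"ty": -0.03,"tz": 1.5,"yaw": 0},{"tx": 0,"ty": 0,"tz": 1.2,"yaw": 0},{"tx": 0,"ty": 0,"tz": 0.5,"yaw": 0},{"tx": 0,"ty": 0,"tz": 0.1,"yaw": 0}]}}

```text
time_s: 19.35
position: [0.4592, -0.3349, 0.13]
tool_rot: [[0.716, 0.698, 0.019], [0.698, -0.716, -0.008], [0.008, 0.019, -1.0]]
ft_force: [-0.3, -0.5, -1.6]
grip_width: 0.0237
```

```bash
python3 -c "
from h import *
to(.4575,-.336,.127,-45.6)"
```

```text
t 19.35 pos [ 0.4592 -0.3349  0.13  ] z [ 0.0192 -0.0078 -0.9998] yang -45.7 q [-48.  29.  82.   1.  68.  -3.] F [-0.3 -0.5 -1.6] w 0.0237
tool delta cm [-0.2  -0.04  0.3 ] yaw -0.002
```

Request:
{"method": "carry_out", "body": {"rows": [{"tx": -0.1,"ty": 0,"tz": 0.3,"yaw": 0},{"tx": 0,"ty": 0,"tz": 0.15,"yaw": 0},{"tx": 0,"ty": 0,"tz": 0.1,"yaw": 0}]}}

```text
time_s: 19.65
position: [0.4586, -0.3356, 0.127]
tool_rot: [[0.715, 0.698, 0.02], [0.699, -0.715, -0.009], [0.008, 0.021, -1.0]]
ft_force: [-2.6, 1.9, 6.0]
grip_width: 0.0234
```

Request:
{"method": "carry_out", "body": {"rows": [{"tx": 0,"ty": 0,"tz": 0,"yaw": 0},{"tx": 0,"ty": 0,"tz": 0,"yaw": 0},{"tx": 0,"ty": 0,"tz": 0,"yaw": 0},{"tx": 0,"ty": 0,"tz": 0,"yaw": 0},{"tx": 0,"ty": 0,"tz": 0,"yaw": 0},{"tx": 0,"ty": 0,"tz": 0,"yaw": 0}], "jaw": -1}}

```text
time_s: 20.25
position: [0.4593, -0.3366, 0.1285]
tool_rot: [[0.715, 0.698, 0.023], [0.699, -0.715, -0.013], [0.008, 0.025, -1.0]]
ft_force: [0.5, 0.4, -0.8]
grip_width: 0.0856
```

Request:
{"method": "carry_out", "body": {"rows": [{"tx": 0.02,"ty": 0.04,"tz": -2,"yaw": 0},{"tx": 0.05,"ty": 0.1,"tz": -4,"yaw": 0},{"tx": 0.05,"ty": 0.1,"tz": -4,"yaw": 0},{"tx": 0,"ty": 0,"tz": -3,"yaw": 0}]}}

```text
time_s: 20.65
position: [0.4577, -0.3347, 0.258]
tool_rot: [[0.716, 0.698, 0.016], [0.698, -0.716, -0.004], [0.008, 0.014, -1.0]]
ft_force: [0.3, -0.0, -0.5]
grip_width: 0.0855
```

```bash
python3 - <<'E'
from h import *
to(.58,.0,.26,-141)
p=env.camera_params('wrist');im=env.get_image('wrist')
a=im[130:260,250:400];a=cv2.resize(a,None,fx=4,fy=4,interpolation=2)
cv2.imwrite('pics/w7.png',a[:,:,::-1])
m=(im.min(2)>195).astype(np.uint8);n,l,st,c=cv2.connectedComponentsWithStats(m)
for i in range(1,n):
    if st[i,4]>300: print(st[i],back('wrist',*c[i],.171,p).round(4))
E
```

```text
t 20.65 pos [ 0.4577 -0.3347  0.258 ] z [ 0.0156 -0.004  -0.9999] yang -45.7 q [-48.  23.  70.   1.  86.  -3.] F [ 0.3 -0.  -0.5] w 0.0855
tool delta cm [ 32.13 -15.42  -0.14] yaw 1.663
[ 381    0  165   91 7358] [ 0.6203 -0.3134  0.171 ]
[394  67  26  28 581] [ 0.5734 -0.3102  0.171 ]
[314 201  24  23 439] [ 0.4606 -0.3383  0.171 ]
[571 332  38  34 627] [ 0.5445 -0.6206  0.171 ]
```

View pics/w7.png

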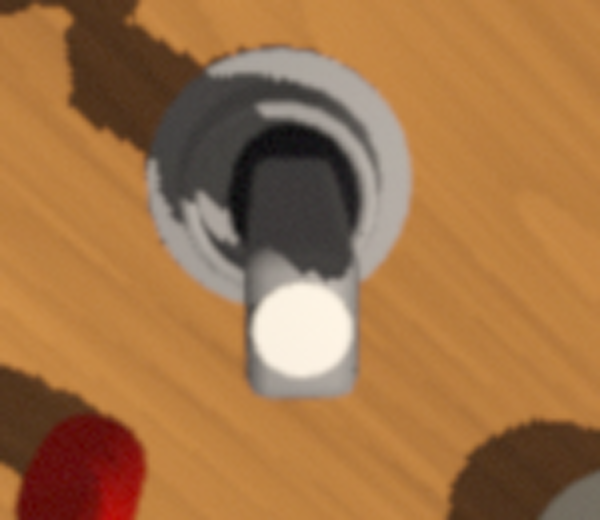

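Request:
{"method": "carry_out", "body": {"rows": [{"tx": 2.0,"ty": -0.9,"tz": 0,"yaw": 0},{"tx": 3.9,"ty": -1.7,"tz": 0,"yaw": 0},{"tx": 3.9,"ty": -1.7,"tz": 0,"yaw": 0},{"tx": 3.9,"ty": -1.7,"tz": 0,"yaw": 0},{"tx": 3.9,"ty": -1.7,"tz": 0,"yaw": 0},{"tx": 3.9,"ty": -1.7,"tz": 0,"yaw": 0},{"tx": 3.9,"ty": -1.7,"tz": 0,"yaw": 0},{"tx": 3.9,"ty": -1.7,"tz": 0,"yaw": 0},{"tx": 3.5,"ty": -1.7,"tz": 0,"yaw": 0},{"tx": 1.7,"ty": -0.8,"tz": 0,"yaw": 0}]}}

```text
time_s: 21.7
position: [0.6039, 0.0247, 0.2613]
tool_rot: [[0.72, 0.693, 0.024], [0.694, -0.72, -0.014], [0.008, 0.027, -1.0]]
ft_force: [-0.4, -0.1, 0.0]
grip_width: 0.0854
```

Request:
{"method": "carry_out", "body": {"rows": [{"tx": 0,"ty": 0,"tz": 0,"yaw": -0.15},{"tx": 0,"ty": 0,"tz": 0,"yaw": -0.15},{"tx": 0,"ty": 0,"tz": 0,"yaw": -0.15},{"tx": 0,"ty": 0,"tz": 0,"yaw": -0.15},{"tx": 0,"ty": 0,"tz": 0,"yaw": -0.15},{"tx": 0,"ty": 0,"tz": 0,"yaw": -0.15},{"tx": 0,"ty": 0,"tz": 0,"yaw": -0.15},{"tx": 0,"ty": 0,"tz": 0,"yaw": -0.15},{"tx": 0,"ty": 0,"tz": 0,"yaw": -0.15},{"tx": 0,"ty": 0,"tz": 0,"yaw": -0.1},{"tx": 0,"ty": 0,"tz": 0,"yaw": 0}]}}

```text
time_s: 22.8
position: [0.6042, 0.0295, 0.2566]
tool_rot: [[-0.61, 0.792, 0.019], [0.792, 0.61, -0.013], [-0.022, 0.008, -1.0]]
ft_force: [0.2, -0.3, 0.2]
grip_width: 0.0856
```

```bash
python3 - <<'E'
from h import *
import json
to(.599,.02,.22,39.2)
p=env.camera_params('wrist');im=env.get_image('wrist');cv2.imwrite('pics/w8.png',im[:,:,::-1])
p['view']=np.array(p['view']).tolist();json.dump(p,open('pics/w8.json','w'))
E
```

```text
t 22.8 pos [0.6042 0.0295 0.2566] z [ 0.0193 -0.0127 -0.9997] yang 37.6 q [ -8.  26.  64.  -1.  88. -46.] F [ 0.2 -0.3  0.2] w 0.0856
tool delta cm [-0.35 -1.02  3.66] yaw -0.028
```

View pics/w8.png

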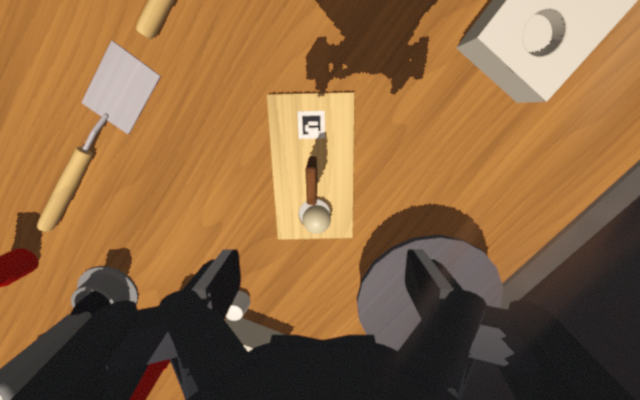

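```bash
python3 - <<'E'
from h import *
import json
p=json.load(open('pics/w8.json'))
cs=np.array([back('wrist',*q,.008,p)[:2] for q in((268,94),(354,92),(353,238),(279,240))]);c=cs.mean(0);print(np.round(cs,4),c)
d=(cs[2]+cs[3]-cs[0]-cs[1]);print(np.degrees(np.arctan2(d[1],d[0])),np.linalg.norm(d)/2)
L=back('wrist',312,125,.008,p)[:2];B=back('wrist',316,219,.026,p)[:2];print(L,B,L+(B-L)/2,np.degrees(np.arctan2(*(B-L)[::-1])))
to(*((c+(L+B)/2)/2),.22,39.3)
im=cv2.imread('pics/w8.png')[140:225,290:340];cv2.imwrite('pics/c8.png',cv2.resize(im,None,fx=7,fy=7,interpolation=2))
E
```

```text
[[ 0.4936  0.0647]
 [ 0.578   0.1328]
 [ 0.7055 -0.0238]
 [ 0.6204 -0.0929]] [0.5993885  0.02018523]
-51.00203472359207 0.2021275605913112
[0.56021824 0.0683594 ] [ 0.63972404 -0.02729391] [0.59997114 0.02053274] -50.26707799850937
t 22.85 pos [0.6042 0.0294 0.2566] z [ 0.0193 -0.0127 -0.9997] yang 37.4 q [ -8.  26.  64.  -1.  88. -46.] F [ 0.5 -0.4 -0.3] w 0.0852
tool delta cm [-0.37 -0.94  3.66] yaw -0.033
```

View pics/c8.png

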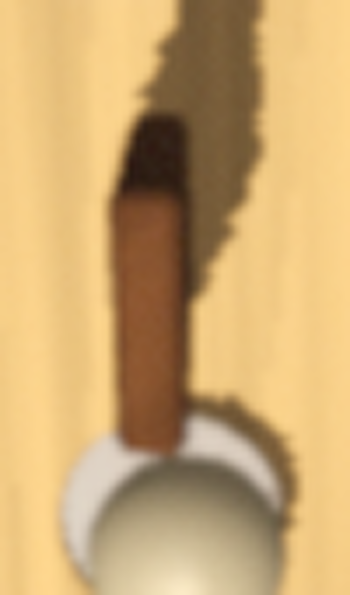

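Request:
{"method": "carry_out", "body": {"rows": [{"tx": -0.2,"ty": -0.5,"tz": 1.5,"yaw": -0.03},{"tx": 0,"ty": -0.5,"tz": 3,"yaw": 0},{"tx": 0.05,"ty": 0,"tz": 3.5,"yaw": 0},{"tx": 0,"ty": 0,"tz": 3,"yaw": 0},{"tx": 0,"ty": 0,"tz": 2,"yaw": 0},{"tx": 0,"ty": 0,"tz": 0.5,"yaw": 0}]}}

```text
time_s: 23.45
position: [0.6007, 0.0199, 0.1181]
tool_rot: [[-0.617, 0.786, 0.024], [0.786, 0.618, -0.013], [-0.025, 0.011, -1.0]]
ft_force: [-1.1, 0.2, -0.5]
grip_width: 0.0857
```

```bash
python3 -c "
from h import *
to(.5995,.0203,.064,39.2)"
```

```text
t 23.45 pos [0.6007 0.0199 0.1181] z [ 0.024  -0.0134 -0.9996] yang 38.2 q [ -9.  33.  78.  -1.  68. -47.] F [-1.1  0.2 -0.5] w 0.0857
tool delta cm [ 0.24 -0.12  5.4 ] yaw -0.018
```

Request:
{"method": "carry_out", "body": {"rows": [{"tx": 0.1,"ty": -0.1,"tz": 1.2,"yaw": -0.018},{"tx": 0.1,"ty": 0,"tz": 1.8,"yaw": 0},{"tx": 0.05,"ty": 0,"tz": 1.5,"yaw": 0},{"tx": 0,"ty": 0,"tz": 0.8,"yaw": 0},{"tx": 0,"ty": 0,"tz": 0.2,"yaw": 0}]}}

```text
time_s: 23.95
position: [0.6017, 0.0203, 0.0642]
tool_rot: [[-0.625, 0.78, 0.029], [0.78, 0.625, -0.014], [-0.029, 0.014, -0.999]]
ft_force: [-0.3, -0.2, -0.2]
grip_width: 0.0853
```

```bash
python3 -c "
from h import *
to(.5995,.0203,.062,39.2)"
```

```text
t 23.95 pos [0.6017 0.0203 0.0642] z [ 0.0292 -0.0142 -0.9995] yang 38.7 q [ -9.  36.  81.  -1.  61. -48.] F [-0.3 -0.2 -0.2] w 0.0853
tool delta cm [ 0.15 -0.17  0.22] yaw -0.008
```

Request:
{"method": "carry_out", "body": {"rows": [{"tx": 0.15,"ty": -0.17,"tz": 0.3,"yaw": -0.008},{"tx": 0,"ty": 0,"tz": 0.1,"yaw": 0}]}}

```text
time_s: 24.15
position: [0.6001, 0.0202, 0.0612]
tool_rot: [[-0.631, 0.775, 0.031], [0.775, 0.631, -0.015], [-0.031, 0.015, -0.999]]
ft_force: [-0.5, -0.1, 0.1]
grip_width: 0.0857
```

Request:
{"method": "carry_out", "body": {"rows": [{"tx": 0,"ty": 0,"tz": 0.1,"yaw": 0}], "jaw": 1, "squeeze": 70}}

```text
time_s: 24.25
position: [0.6004, 0.0202, 0.0608]
tool_rot: [[-0.631, 0.775, 0.032], [0.775, 0.631, -0.015], [-0.032, 0.016, -0.999]]
ft_force: [-0.5, -0.5, -0.7]
grip_width: 0.0729
```

```bash
python3 -c "
from h import *
to(.5995,.0203,.062,39.2)
for i in range(16): env.get_image('top')
to(.5995,.0203,.062,39.2)
print(env.observe()['tool_rot'].round(4).tolist())"
```

```text
t 24.25 pos [0.6004 0.0202 0.0608] z [ 0.0325 -0.0147 -0.9994] yang 39.2 q [ -9.  36.  81.  -1.  60. -48.] F [-0.5 -0.5 -0.7] w 0.0729
tool delta cm [ 0.07 -0.06 -0.12] yaw -0.001
t 25.05 pos [0.6    0.02   0.0608] z [ 0.0311 -0.0151 -0.9994] yang 39.2 q [ -9.  36.  81.  -1.  60. -48.] F [-2.1  0.2  5.5] w 0.0113
tool delta cm [ 0.05 -0.02 -0.13] yaw -0.001
[[-0.6309, 0.7752, 0.0311], [0.7752, 0.6315, -0.0151], [-0.0313, 0.0146, -0.9994]]
```

Request:
{"method": "carry_out", "body": {"rows": [{"tx": 0,"ty": 0,"tz": -0.5,"yaw": 0},{"tx": 0,"ty": 0,"tz": -1.2,"yaw": 0},{"tx": -0.06,"ty": 0.03,"tz": -2,"yaw": 0},{"tx": -0.08,"ty": 0.03,"tz": -2.5,"yaw": 0},{"tx": -0.08,"ty": 0.03,"tz": -2.5,"yaw": 0},{"tx": -0.08,"ty": 0.03,"tz": -2.5,"yaw": 0},{"tx": 0,"ty": 0,"tz": -2,"yaw": 0},{"tx": 0,"ty": 0,"tz": -1.3,"yaw": 0},{"tx": 0,"ty": 0,"tz": -0.6,"yaw": 0}]}}

```text
time_s: 25.95
position: [0.5965, 0.0216, 0.2204]
tool_rot: [[-0.631, 0.775, 0.027], [0.775, 0.632, -0.013], [-0.027, 0.013, -1.0]]
ft_force: [0.5, 0.1, -2.6]
grip_width: 0.0112
```

```bash
python3 -c "
from h import *
to(.37,.25,.225,39.2)
print(env.observe()['tool_rot'].round(4).tolist())
im=env.get_image('wrist');cv2.imwrite('pics/w9.png',im[:,:,::-1])
"
```

```text
t 25.95 pos [0.5965 0.0216 0.2204] z [ 0.0273 -0.0128 -0.9995] yang 39.2 q [ -9.  27.  70.  -0.  82. -48.] F [ 0.5  0.1 -2.6] w 0.0112
tool delta cm [31.99 -3.13 -1.37] yaw -0.0
[[-0.6312, 0.7752, 0.0273], [0.7752, 0.6316, -0.0128], [-0.0272, 0.0131, -0.9995]]
```

Request:
{"method": "carry_out", "body": {"rows": [{"tx": 1,"ty": -0.1,"tz": 0,"yaw": 0},{"tx": 2,"ty": -0.2,"tz": -0.1,"yaw": 0},{"tx": 3,"ty": -0.3,"tz": -0.1,"yaw": 0},{"tx": 3.4,"ty": -0.4,"tz": -0.1,"yaw": 0},{"tx": 3.4,"ty": -0.4,"tz": -0.1,"yaw": 0},{"tx": 3.4,"ty": -0.4,"tz": -0.1,"yaw": 0},{"tx": 3.4,"ty": -0.4,"tz": -0.1,"yaw": 0},{"tx": 3.4,"ty": -0.3,"tz": -0.1,"yaw": 0},{"tx": 3.2,"ty": -0.3,"tz": -0.1,"yaw": 0},{"tx": 2.6,"ty": -0.2,"tz": -0.1,"yaw": 0},{"tx": 1.8,"ty": -0.1,"tz": 0,"yaw": 0},{"tx": 0.9,"ty": 0,"tz": 0,"yaw": 0}]}}

```text
time_s: 27.2
position: [0.3537, 0.2558, 0.2127]
tool_rot: [[-0.631, 0.776, 0.008], [0.776, 0.631, -0.013], [-0.015, -0.002, -1.0]]
ft_force: [-0.2, 0.0, -2.5]
grip_width: 0.0108
```

```bash
cat > lens.py <<'E'
from h import *
import json,sys
to(.41,.398,.222,39.2)
p=env.camera_params('wrist');im=env.get_image('wrist');cv2.imwrite(f'pics/{sys.argv[1]}.png',im[:,:,::-1])
p['view']=np.array(p['view']).tolist();json.dump(p,open(f'pics/{sys.argv[1]}.json','w'))
print('pred',proj('wrist',[.449,.351,.065],p))
g=cv2.cvtColor(im,cv2.COLOR_RGB2GRAY);hsv=cv2.cvtColor(im,cv2.COLOR_RGB2HSV)
m=((hsv[...,1]<60)&(g>120)).astype(np.uint8)
n,l,st,c=cv2.connectedComponentsWithStats(m)
for i in range(1,n):
    if st[i,4]>80:
        k=np.where(l==i);h=cv2.convexHull(np.c_[k[1],k[0]].astype(np.int32));e=cv2.fitEllipse(h) if len(h)>5 else None
        print(st[i],c[i].round(1),e and np.round(e[0]+e[1],1),back('wrist',*(e[0] if e else c[i]),.065,p).round(4))
E
python3 lens.py w10
```

```text
t 27.2 pos [0.3537 0.2558 0.2127] z [ 0.0078 -0.0132 -0.9999] yang 39.1 q [ 21.  12.  94.  -1.  74. -18.] F [-0.2  0.  -2.5] w 0.0108
tool delta cm [ 7.46 13.34 -1.07] yaw -0.001
pred [[454.82876793 175.78373096]]
[ 295  102   55   55 1203] [321.5 132.4] [323.3 130.7  59.2  82.5] [0.318  0.3014 0.065 ]
[   0  113   57  129 4277] [ 29.4 184.7] [ 24.5 181.3  60.5 125.4] [0.1133 0.0702 0.065 ]
[ 426  148   56   49 1039] [452.8 172.3] [454.4 172.4  46.1  55.6] [0.4461 0.3531 0.065 ]
[ 498  251  142  114 7423] [572.4 308.3] [572.9 306.9  83.6 165.9] [0.673  0.3308 0.065 ]
[167 294  28  23 223] [181.5 304.1] [182.4 303.7  12.3  35.7] [0.3143 0.0437 0.065 ]
```

```bash
cat > hole.py <<'E'
from h import *
import json,sys
n=sys.argv[1];u,v=float(sys.argv[2]),float(sys.argv[3])
p=json.load(open(f'pics/{n}.json'));im=cv2.imread(f'pics/{n}.png');g=cv2.cvtColor(im,cv2.COLOR_BGR2GRAY)
x0,y0=int(u)-45,int(v)-45
G=cv2.resize(g[max(y0,0):y0+90,x0:x0+90],None,fx=4,fy=4,interpolation=2);y0=max(y0,0)
for th in(90,110,130):
    m=(G>th).astype(np.uint8);cn,h=cv2.findContours(m,cv2.RETR_CCOMP,cv2.CHAIN_APPROX_NONE)
    for c,hh in zip(cn,h[0]):
        if len(c)>60:
            e=cv2.fitEllipse(c);q=(e[0][0]/4+x0,e[0][1]/4+y0)
            if abs(q[0]-u)<15 and abs(q[1]-v)<15: print(th,'hole' if hh[3]>=0 else 'outer',np.round(q,1),np.round(np.array(e[1])/4,1),back('wrist',*q,.065,p)[:2].round(4))
G=cv2.resize(g[int(v)-32:int(v)+32,int(u)-32:int(u)+32],(32,32),interpolation=cv2.INTER_AREA)
for r in G[::1]: print(''.join(' .:-=+*#%@'[min(9,a//26)] for a in r))
E
python3 hole.py w10 454 172
```

```text
90 outer [461.3 178.2] [ 81.8 101.9] [0.456  0.3534]
90 hole [457.2 173.1] [32.2 36.6] [0.4488 0.3544]
110 outer [461.9 178.8] [ 80.3 102.6] [0.4569 0.3534]
110 hole [457.2 173.1] [32.7 37.1] [0.4488 0.3544]
130 outer [462.3 179.4] [ 78.8 102.7] [0.4576 0.3532]
130 hole [457.2 173.1] [33.1 37.5] [0.4488 0.3544]
............         .......:::=
..........            ........:=
.........    ....      .......-=
.......  ..::---:::..   .......:
...... ..:----==++**+=-. .......
.......:----=+##%%%%%%%*-.......
......-----+#%%%%%%%%%%%#+:.....
....:----=*%%%%%***#%%%%%%*:....
...:----=*%%%%#+:::--++%%%%+:...
..::---=*%%%%+:........=#%%%=...
..:----*%%%#=......... .=#%%#:..
.:----+#%%*:........ .. .=%%%-..
::-===*%%%=........... ..:#%%=..
::===+%%%#:..........    .+%%*..
:-===#%%%-................=%%*::
:-===#%%#:.............. .=%%*:-
:-==+%%%#........... .   .=%%+:=
:-+=+%%%*.................+%%==+
:-+++%%%*............. ..:*%%=++
::=++%@%#:............  .=%%*+++
.:=++#@%%=.......... ...:*%%++++
:::=+*%%%*.......  .....+%%#++++
..:-+*%%%%=............=%%%*++++
:..:-+#%%%#=.........-*%%#*+++++
:.:.:-+%@%%%*-:...:-+#%%#+++++++
::....:=%%%%%%#***#%%%%#++++++++
::::...:=*%%%%%%%%%%%#+=++++++++
:::..:...:=*#%%%%%##+-:=++++++++
::.........:-==++=-:::=+++++++++
+=:..................-++++++++++
++=-:...............:+++++++++++
++++=-:............:=+++++++++++
```

```bash
cat > fin.py <<'E'
from h import *
Rg=np.array([[-0.6309,0.7752,0.0311],[0.7752,0.6315,-0.0151],[-0.0313,0.0146,-0.9994]])
r=Rg.T@np.array([.0387,-.0477,-.0568])
s=env.observe();R=s['tool_rot'];T=np.array([.449,.354,.165])-R@r
T_=R@Rg.T;print('tray z',T_[:,2].round(4),'pocket',(s['position']+R@r).round(4),'qvel',np.abs(s['qvel']).max().round(2))
to(*T)
E
python3 fin.py
```

```text
tray z [ 0.0238 -0.0023  0.9997] pocket [0.3906 0.2087 0.1549] qvel 2.71
t 27.25 pos [0.3533 0.2563 0.2127] z [ 0.0073 -0.0128 -0.9999] yang 39.1 q [ 21.  12.  94.  -1.  74. -18.] F [-2.2  0.5 -3.2] w 0.0112
tool delta cm [ 7.57 13.7  -1.16] yaw None
```

Request:
{"method": "carry_out", "body": {"rows": [{"tx": 0.4,"ty": 0.8,"tz": -0.4,"yaw": 0},{"tx": 0.9,"ty": 1.6,"tz": -0.4,"yaw": 0},{"tx": 1.3,"ty": 2.3,"tz": -0.3,"yaw": 0},{"tx": 1.4,"ty": 2.5,"tz": -0.1,"yaw": 0},{"tx": 1.3,"ty": 2.4,"tz": 0,"yaw": 0},{"tx": 1.0,"ty": 1.9,"tz": 0,"yaw": 0},{"tx": 0.7,"ty": 1.3,"tz": 0,"yaw": 0},{"tx": 0.4,"ty": 0.6,"tz": 0,"yaw": 0},{"tx": 0,"ty": 0,"tz": 0,"yaw": 0}]}}

```text
time_s: 28.15
position: [0.4195, 0.4031, 0.222]
tool_rot: [[-0.625, 0.781, 0.007], [0.781, 0.625, -0.014], [-0.015, -0.003, -1.0]]
ft_force: [-1.0, 0.4, -2.3]
grip_width: 0.0114
```

```bash
python3 fin.py; python3 -c "
from h import *
for i in range(8): env.get_image('top')"; python3 fin.py
```

```text
tray z [ 0.024  -0.0011  0.9997] pocket [0.4564 0.3552 0.1642] qvel 0.74
t 28.15 pos [0.4195 0.4031 0.222 ] z [ 0.007  -0.0142 -0.9999] yang 38.7 q [33. 26. 71. -1. 83. -6.] F [-1.   0.4 -2.3] w 0.0114
tool delta cm [ 0.37 -0.65 -0.08] yaw None
tray z [ 0.0233 -0.0016  0.9997] pocket [0.4557 0.3545 0.165 ] qvel 0.2
t 28.55 pos [0.4188 0.4025 0.2228] z [ 0.0077 -0.0137 -0.9999] yang 38.7 q [33. 26. 71. -1. 83. -6.] F [-0.5 -0.2 -2.6] w 0.0112
tool delta cm [ 0.38 -0.56 -0.  ] yaw None
```

Request:
{"method": "carry_out", "body": {"rows": [{"tx": 0.2,"ty": -0.3,"tz": 0,"yaw": 0},{"tx": 0.2,"ty": -0.28,"tz": 0,"yaw": 0},{"tx": 0,"ty": 0,"tz": 0,"yaw": 0}]}}

```text
time_s: 28.85
position: [0.4109, 0.4016, 0.2231]
tool_rot: [[-0.624, 0.781, 0.008], [0.781, 0.624, -0.014], [-0.016, -0.002, -1.0]]
ft_force: [0.7, -1.0, -3.0]
grip_width: 0.0112
```

```bash
python3 -c "
from h import *
for i in range(10): env.get_image('top')"; python3 fin.py; python3 - <<'E'
from h import *
for n in('top','scene'):
    im=env.get_image(n);cv2.imwrite(f'pics/f_{n}.png',im[:,:,::-1]);g=cv2.cvtColor(im,cv2.COLOR_RGB2GRAY)
    u,v=proj(n,[.449,.354,.185])[0];print(n,u,v, 'tcp',proj(n,[.411,.402,.22])[0]);u,v=int(u),int(v)
    G=cv2.resize(g[v-25:v+25,u-35:u+35],(70,50))
    for r in G: print(''.join(' .:-=+*#%@'[min(9,a//26)] for a in r))
E
```

```text
tray z [ 0.0231 -0.0017  0.9997] pocket [0.4484 0.3537 0.1651] qvel 0.1
t 29.35 pos [0.4115 0.4016 0.2229] z [ 0.0079 -0.0136 -0.9999] yang 38.6 q [33. 25. 72. -1. 83. -6.] F [ 0.4  0.1 -2.6] w 0.0112
tool delta cm [-0.01  0.07  0.01] yaw None
top 204.73515124792146 223.6403759636764 tcp [186.22810696 234.79628102]
---------------==---==-=-====-=-=-----------------=-------------------
:------------======-===--==-------=--=--=-------------=--=--=-=------=
::::-----==----------------------------------=-----------=---=----=-=-
:::::------------------------------------=----------=----=---==-=---==
-:-::::----------------------------=--=-----==-----==--=-=-=-==-===--=
--:::::---------------------------------=--===-=-=--=--=--=-==========
---:::::-------------------=-------===-=---=-=--==-==-==--==========-=
----:::::-------------------------====-------==--=--===-=============-
------::::-----------------------==++==-==-=--=-===-=-=======-==-==---
=-----:::::--------------------===++++======-=-========-=-=-----------
==----:::::-------------------===++**++==-----===--=---=-=------------
+=
[... 5692 characters left out ...]
+=====================++*#############+=:::::::::.:::::.:.:.:
==============================--=+*#######*##*+-:::..:.:.::..........:
===========================--:..:-+*########*=:::.....::::::::::::::::
=================-----+=-:::.::...-+*######*=:::.::::::.::::::::::::::
=============---:::..*#*:.   ..-:.:-=*###*+-:::::::::::::::::::.::::::
===========-:.......+#*=.      :-:.:-=*#*=:::::::::::::.:.:.:.........
===========:.......:#%+.        :-..:-++=::::.::..:...................
+++========:.......:#%+         .-:..:--:::::::.....:............::.::
++++======-........-#%+          --...::...................:::..::::::
=+++======:. ......=#%*:         --......................:.:.:..::::::
```

```bash
python3 -c "
from rig import env
print(env.close_job())"
```

```text
the job is handed in; nothing more can be done
None
```

The job is handed in at about 29.5 s of the 67 s allowed, with every step done in the order asked. `close_job` gives no verdict.

- **Scan:** I took the grey scanner from its dock and left both red look-alikes alone. Its nose pointed straight down at the label, about 8 cm above it, for 2.5 s. The arm drifted less than 1 mm in that time.
- **Dock:** I stood the scanner back in its dock. A view from above afterwards showed it upright, with the reds where they were.
- **Tray:** I lifted it by the grip and carried it to the camera. It is still held at 11 mm finger opening and 70 N.

**Last checks:**
- **Position:** the pocket's window is about 1 mm off the lens axis, measured against a lens position good to about 2 mm, and 10.0 cm above the lens. The arm is still.
- **Ball:** it showed in its pocket in both the top and scene pictures. I read these as coarse printed brightness, since my 12 picture views were used up.
- **Other objects:** I did not re-check the rest of the bystanders in a final picture.

**What was off:**
- **Level:** the tray is computed to be about 1.3° out of level, from slow tool drift that I left uncorrected.
- **Wrong turn:** early on, with nothing in hand, I ran the last joint into its range limit. That tipped the tool by about 4° and moved it about 10 cm, with no contact. I brought it back to under 1° by pushing against the opposite limit; both times the joint reading was at the limit to within rounding (165.3° against 165.26°), and I can't tell whether that counts as passing it.
- **Lens position:** the first estimates of where the lens is disagreed by up to 10 mm. I used the later close-up fit, which matched one earlier view to 1 mm.

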